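# Set up a solder-paste stencil printer: support bar and snap-off nut

### The arm

A 6-joint arm with a two-finger parallel gripper is mounted at the origin on a cart in front of the work surface, level with it; the furniture and walls round the work are solid. World frame = base frame: x ahead of the robot, y to its left, z up, the work surface at z = 0. Lengths are in m, angles in rad, forces in N, time in s.
With the tool pointing down it reaches from about 0.4 to 0.925 m from the base axis. Payload 3.4 kg.
Tool frame: the origin (TCP) lies midway between the tips of the shut fingers; the grasp point (between the pads) lies 19 mm behind it (ctrl.grasp_offset is the distance from the TCP to the grasp point, in m); z points along the fingers, y is the line along which they close (so a half turn about z gives the same grasp; the last joint's range is limited). The gripper opens to 85 mm and grips with 20 to 120 N. Pads are 22 mm wide; open, the fingers measure 114 mm over their backs; the gripper's body (76 mm by 85 mm) begins 54 mm behind the grasp point. The pads swing forward as they close: fully open they stand 13 mm farther back than shut.
Start: joints at [-1.222, 0.307, 1.506, -0, 1.328, -0.073], TCP at [0.235, -0.525, 0.231] pointing down, gripper open.
Joint ranges: [-3.12, 3.12], [-1.05, 2.28], [0.14, 2.33], [-1.42, 4.57], [0.1, 2.73], [-2.68, 2.68]. Speed limits (rad/s): [2.57, 2.57, 3.14, 3.14, 3.14, 3.14].

### API

Orientations are given as a unit quaternion [x, y, z, w].
In Python, from workcell import read_state, capture, camera_params, job, ctrl gives the robot as it stands.
- The arm moves only by the tool step_arm, never from a script. Its argument "rows" is a list that holds one entry, the list of rows, each a list of 5 numbers: the shift along the tool's x, y, z in mm, then the turn about the tool's z in rad, then the finger opening in mm, from 0 to 85.4. A call has 1 to 20 rows; each row shifts and turns the commanded pose from where the row before left it, along the tool's axes as they then stand; what a row does not reach is not made up. A row lasts 1/12 s, in which the tool goes at most 41.7 mm and 7.16 degrees, less where a joint would pass 70% of its speed; a pose out of reach is approached as far as the arm can. A call is refused whole if a number of a shift passes 41.7 or a number of a turn 0.125, either way. A call with a gripper value outside its range is refused whole. The fingers move at their own pace and stop on an object; "grip_force" is the grip in N (left out, the last holds). Time passes only in rows, so rows that do not move let the fingers close. It gives the time, the measured TCP pose, the force, the opening and the grip force at its end, in the units of the state.
- read_state(): the state, without advancing time (a new reading comes with each control period).
- capture(name): name is "side" or "top"; returns the picture (384x512x3 uint8, blue, green, red); there is no depth.
- camera_params(name): a dict with "fx", "fy", "cx", "cy" (pixels), "rvec" (rotation vector, rad) and "tvec" (3), from world to camera coordinates, as OpenCV has them. Camera axes: x right, y down, z forward; pixel columns grow to the right and rows downward; lengths in m; the calibration is good to about 2 mm. A picture is of the moment at which its call begins. camera_params takes no time and is no camera call.
- job.sign_off(): hands the job in; it is judged then, once.
The state is a dict: "clock": time; "qpos": joint angles; "dq": joint speeds; "joint_efforts": joint torques, N m; "ee_pos": TCP position; "eef_rot": TCP orientation; "force": force on the tool from outside, world axes, zero at the start; "wrist_torque": the same for the moment, N m; "width": opening from 0.0 (shut) to 1.0 (fully open); "gripper_force": force on a finger pad.
Only numpy, scipy, OpenCV 4.12 (cv2) and the standard library are available. Lean on these libraries where they do the work, as an engineer would, in place of code of your own. Each camera call takes 0.05 s, during which the arm holds its last target. There are 200 camera calls.

### The job

Set up the stencil printer for its next board: lay the loose support bar flat on the base plate, its long side flush against the bare long edge of the circuit board and about centred on it, like the bar screwed down on the other side, and let go of it. Then thread the knurled snap-off nut on the front post down (clockwise from above) until it bottoms out, back it off a quarter turn, which sets the gap under the stencil, and keep hold of it there: finish with the nut still gripped in the fingers, so that I can tighten its lock screw. Leave the paste jar, the squeegee, the component reel and the tweezers where they are.

Things in the scene. Friction and masses are not known exactly. Their poses are not given: they have to be found in the camera images.
- printer: fixed stencil printer; grey base plate 250 (x) x 200 (y) mm, top 16 mm above the bench. Origin: bench height under the plate's centre; -x is its front, z up. Green board 64 (x) x 50 (y) mm on a same-size platen at x +18, y 0, top 16 mm above the plate; a bar is screwed down along its +y edge, the plate at its -y edge is empty. Stencil frame propped open at the rear (x > 85 mm), 250 mm high
- board_edge (a point): midpoint of the board's bare (-y) long edge, 25 mm to -y of the board's centre, at the height of the base plate's top; axes as the printer's: x along the edge, -y away from the board
- support_bar: loose blackened steel bar 60 (its x) x 30 (y) x 16 (z) mm, 0.16 to 0.28 kg, two screw holes on top; starts flat on the bench to the right of the printer. Origin: centre of its underside. Either long side may go to the board. Laid flush, it rests on the plate, its centre 15 mm to -y of board_edge; its two ends then stand free, so it can be held by them
- snap_nut: knurled steel cap nut on the post at the printer's front (x -102, y 0 mm): knurled part 38 mm across, from 6 to 26 mm above its origin; flat top with four dark index grooves a quarter turn apart, one long; 27 mm neck below. Origin: on its vertical axis at its lower face, 28 mm above the bench when bottomed out; rises 4 mm a turn. Its x, y turn with it
- nut_turn (a joint): how far the nut is unscrewed, rad: 0 = bottomed out on its post's shoulder (hard stop); grows anticlockwise seen from above; 1.571 = backed off a quarter turn. Clockwise from above lowers it. Starts 0.4 to 0.7 turn up; about 0.06 N m of friction; stays where it is left
- paste_jar: jar of solder paste, 66 mm across, 70 mm high, standing left of the printer; origin: centre of its underside. Bystander
- squeegee: squeegee with a steel blade, about 50 x 110 x 18 mm, lying flat on the bench in front of the printer; origin: underside of its aluminium holder. Bystander
- smd_reel: flat component reel, 125 x 161 x 12 mm, lying on the green cutting mat at the right; origin: centre of its underside. Bystander
- tweezers: steel tweezers, 129 x 12 x 9 mm, lying on the green cutting mat at the right; origin: centre of the underside. Bystander
Things that resemble listed ones, but are neither listed nor needed, are in the scene too. What is shaped like the support_bar but purple or turquoise is not meant.

How it is judged:
On the way, in this order (a step that is already met when the one before it is completed fails the run):
1. the support bar lies flat on the plate, flush along the board's bare edge, and is let go (y of support_bar in the frame of board_edge between -0.0168 and -0.013 m and x of support_bar in the frame of board_edge between -0.012 and 0.012 m and z of support_bar in the frame of board_edge between -0.002 and 0.002 m and angle between the x axis of support_bar and the x axis of printer, either way round below 0.035 rad and angle between support_bar's own z axis and vertical below 0.035 rad and contact force between the fingers and support_bar below 0.1 N and linear speed of support_bar below 0.01 m/s), for 0.2 s.
2. the nut is threaded down until it bottoms out (value of joint nut_turn below 0.08 rad), for 0.1 s.
At the end, for the whole second after the job is handed in: Nut a quarter turn (within 0.3 rad) above its stop, still, gripped with over 3 N, grasp point within 15 mm of its axis; support bar released, flat on the plate, long side within 1.8 mm of the board edge, parallel within 0.035 rad, centred within 12 mm; bystanders within 20 mm of their places (all of step 1 and value of joint nut_turn between 1.271 and 1.871 rad and velocity of joint nut_turn between -0.1 and 0.1 rad/s and contact force between the fingers and snap_nut above 3 N and horizontal distance between the grasp point and snap_nut below 0.015 m); the arm keeps its last pose, push and grip.
It fails at once if the paste jar is moved by more than 20 mm (distance of paste_jar from where it was at the start of the episode above 0.02 m).
It fails at once if the squeegee is moved by more than 20 mm (distance of squeegee from where it was at the start of the episode above 0.02 m).
It fails at once if the component reel is moved by more than 20 mm (distance of smd_reel from where it was at the start of the episode above 0.02 m).
It fails at once if the tweezers are moved by more than 20 mm (distance of tweezers from where it was at the start of the episode above 0.02 m).
It also fails if it takes over 64 s, if anything falls off the work surface, if the arm or the gripper's body presses on something with over 40 N, if the wrist force passes 120 N, or if a joint passes its speed limit or range.

## Working session

There is one attempt and no reset: what is moved stays moved. The work goes in short steps, Python scripts to look and compute and a tool call to move; the robot and the scene stay as the last step left them, time stands still between calls to the robot, and variables do not carry over. Pictures are saved under pics/ and viewed, at most 10 in all, crops included, and the job is handed in when it is done.

Besides the shell and the picture viewer there is one more tool, called after "Emit:" as name(argument=value, ...) on one line, values as JSON. step_arm: Moves the arm, as the interface text tells. Its arguments: {"type":"object","properties":{"rows":{"type":"array"},"grip_force":{"type":"number"}},"required":["rows"]}

```bash
ls; mkdir -p pics
cat > h.py <<'E'
import numpy as np, cv2
from workcell import read_state, capture, camera_params, job, ctrl
def cam(n):
    p=camera_params(n); K=np.array([[p['fx'],0,p['cx']],[0,p['fy'],p['cy']],[0,0,1.]])
    R=cv2.Rodrigues(np.array(p['rvec'],float))[0]; t=np.array(p['tvec'],float).reshape(3)
    return K,R,t
def ray(n,uv,z):
    K,R,t=cam(n); uv=np.atleast_2d(np.array(uv,float)); d=(np.linalg.inv(K)@np.c_[uv,np.ones(len(uv))].T).T@R
    c=-R.T@t; s=(z-c[2])/d[:,2]; return c+s[:,None]*d
def proj(n,P):
    K,R,t=cam(n); q=(np.atleast_2d(P)@R.T+t)@K.T; return q[:,:2]/q[:,2:]
E
python3 - <<'E'
from h import *
for n in('top','side'):
    i=capture(n); cv2.imwrite(f'pics/{n}0.png',i); K,R,t=cam(n); print(n,K[0,0],-R.T@t,R[2])
a=cv2.imread('pics/top0.png'); b=cv2.imread('pics/side0.png')
cv2.imwrite('pics/top0L.png',cv2.resize(a,(800,600),interpolation=cv2.INTER_CUBIC))
cv2.imwrite('pics/side0L.png',cv2.resize(b,(800,600),interpolation=cv2.INTER_CUBIC))
print(read_state(),ctrl.grasp_offset)
E
```

```text
pics
top 434.1038015723776 [ 0.32201371 -0.06223811  1.34239307] [ 0.07958624 -0.01429325 -0.99672551]
side 407.0659023348319 [0.02340112 0.74716455 0.85140137] [ 0.34587178 -0.67680462 -0.64985246]
{'clock': 0.1, 'qpos': array([-1.22251220e+00,  3.07510257e-01,  1.50758349e+00, -1.91311158e-06,
        1.32838657e+00, -7.34693137e-02]), 'dq': array([ 0.00101131, -0.00082973, -0.00431398, -0.00106334,  0.00010901,
       -0.00117442]), 'joint_efforts': array([ 5.42009439e-04, -4.58528852e+01, -2.52608299e+01,  3.36336211e-05,
        5.54484766e-03, -2.05956673e-05]), 'ee_pos': array([ 0.23515519, -0.52401028,  0.23045087]), 'eef_rot': array([ 9.77847294e-01,  2.09317413e-01, -1.30201083e-04, -9.34806342e-04]), 'force': array([-0.37841567, -0.2535156 , -1.01187058]), 'wrist_torque': array([-0.00293438,  0.05429453,  0.03919818]), 'gripper_force': 0.0, 'width': 0.9985958222274794} 0.0187
```

View pics/top0L.png

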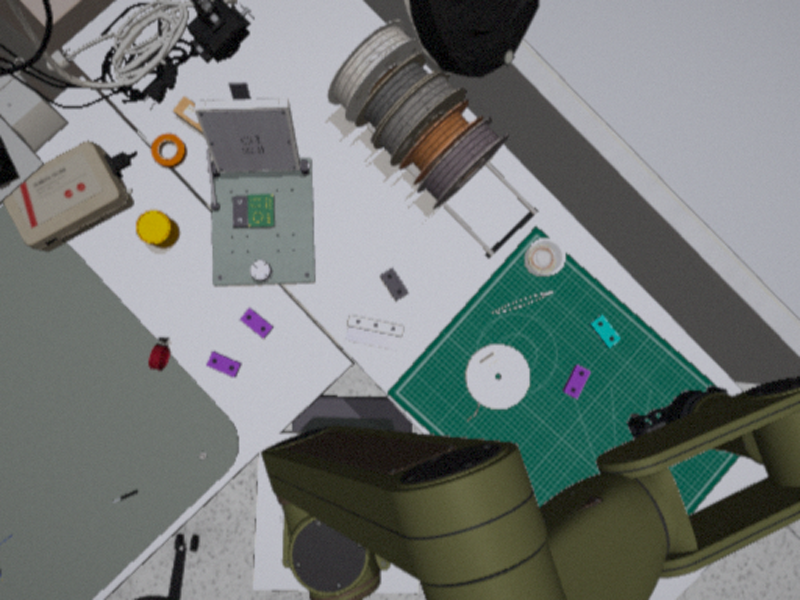

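View pics/side0L.png

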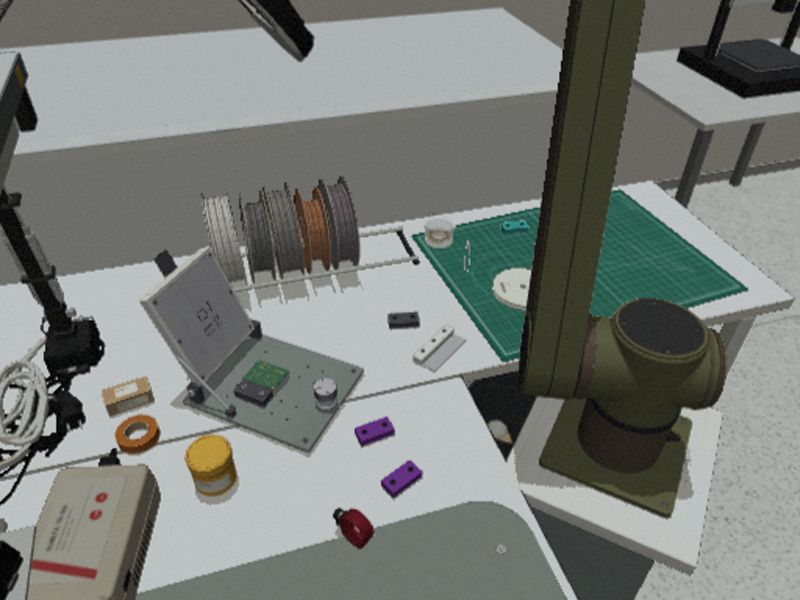

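The top view shows the printer at about (262,220) of 800x600, with the nut at (260,270). Bar-shaped things are dark grey (394,284), purple at (257,322), (223,364) and (577,382), and turquoise (606,331). The dark one fits "blackened steel", to the printer's right. I'll measure it and confirm it in a crop.

```bash
cat > m.py <<'E'
from h import *
def rect(mask,off,z,n='top'):
    c=max(cv2.findContours(mask,cv2.RETR_EXTERNAL,cv2.CHAIN_APPROX_NONE)[0],key=cv2.contourArea)
    p=c[:,0,:]+np.array(off); w=(ray(n,p,z)[:,:2]*1000).astype(np.float32)
    return cv2.minAreaRect(w),cv2.contourArea(c)
E
python3 - <<'E'
from m import *
a=cv2.imread('pics/top0.png')
x,y,w,h=230,160,45,45; c=a[y:y+h,x:x+w]; g=cv2.cvtColor(c,cv2.COLOR_BGR2GRAY)
print(rect((g<120).astype(np.uint8),(x,y),.016))
# board green
x,y,w,h=140,115,45,45; hsv=cv2.cvtColor(a[y:y+h,x:x+w],cv2.COLOR_BGR2HSV)
m=cv2.inRange(hsv,(40,110,40),(90,255,255)); m=cv2.morphologyEx(m,cv2.MORPH_CLOSE,np.ones((5,5))); print('board',rect(m,(x,y),.032))
# base plate: front corners by rect of plate region
x,y,w,h=120,95,100,100; hsv=cv2.cvtColor(a[y:y+h,x:x+w],cv2.COLOR_BGR2HSV)
for q in [(185,130),(150,175),(200,175),(190,120),(225,200)]: print(q,cv2.cvtColor(a,cv2.COLOR_BGR2HSV)[q[1],q[0]])
# nut bright
x,y,w,h=152,160,30,28; g=cv2.cvtColor(a[y:y+h,x:x+w],cv2.COLOR_BGR2GRAY)
m=(g>170).astype(np.uint8); print('nut',rect(m,(x,y),.056))
A=cv2.resize(a[90:200,125:275],None,fx=5,fy=5,interpolation=cv2.INTER_CUBIC); cv2.imwrite('pics/c1.png',A)
E
```

```text
(((442.44696044921875, -94.2115707397461), (59.25642013549805, 29.00836944580078), 33.50856018066406), 158.0)
board (((577.430908203125, 169.84323120117188), (58.91682815551758, 45.57484436035156), 2.491124391555786), 216.5)
(185, 130) [ 94  15 135]
(150, 175) [ 86  15 133]
(200, 175) [ 86  15 133]
(190, 120) [ 86  15 135]
(225, 200) [124  10 197]
nut (((422.6379089355469, 159.24221801757812), (14.880322456359863, 85.87757110595703), 1.6435893774032593), 111.5)
```

View pics/c1.png

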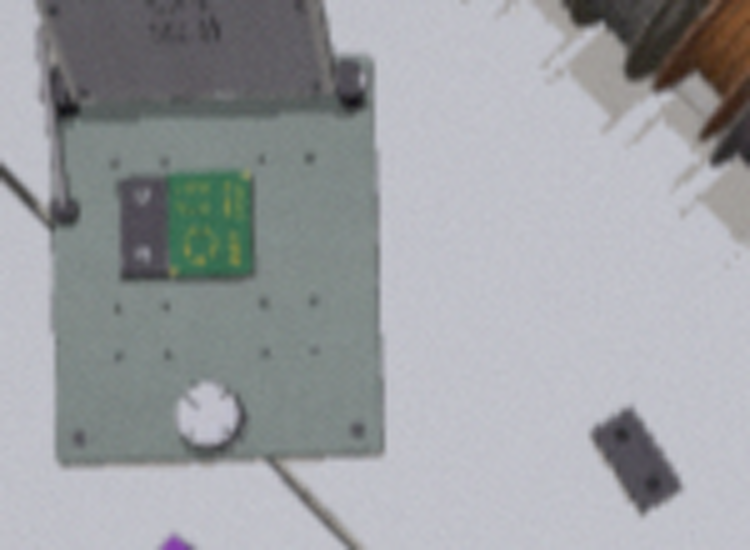

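The crop confirms it: the dark bar at crop (636,460) has two holes and matches the bar screwed down at (145,228). The bare board edge is the right-hand one at x≈253, and the nut top is at (207,413). Next I'll get the printer pose from the plate edges.

Run:
```python
from m import *
a=cv2.imread('pics/top0.png'); g=cv2.GaussianBlur(cv2.cvtColor(a,cv2.COLOR_BGR2GRAY),(3,3),0).astype(float)
def cross(v,th):  # first subpixel crossing upward
    i=np.where((v[:-1]<th)&(v[1:]>=th))[0]
    return None if len(i)==0 else i[0]+(th-v[i[0]])/(v[i[0]+1]-v[i[0]])
R=[];L=[];F=[]
for r in range(122,178):
    c=cross(g[r,190:215],165); c is not None and R.append((190+c,r))
for r in range(138,178):
    c=cross(g[r,148:125:-1],165); c is not None and L.append((148-c,r))
for c0 in range(142,198):
    c=cross(g[172:195,c0],165); (c is not None and abs(c0-166)>9 and not 175<c0<185) and F.append((c0,172+c))
for nm,e in(('R',R),('L',L),('F',F)):
    w=ray('top',np.array(e),.016)[:,:2].astype(np.float32)*1000
    l=cv2.fitLine(w,cv2.DIST_HUBER,0,.01,.01).ravel(); print(nm,len(e),l,np.degrees(np.arctan2(l[1],l[0])))
# nut contour: bright within plate
x,y,w,h=155,161,24,21; c=a[y:y+h,x:x+w]; gg=cv2.cvtColor(c,cv2.COLOR_BGR2GRAY); m=(gg>175).astype(np.uint8)
for mm in m: print(''.join('.#'[k] for k in mm))
m[:, :3]=0
n,lab,st,ce=cv2.connectedComponentsWithStats(m); k=1+np.argmax(st[1:,4]); print(st[k],'nut',ray('top',ce[k]+[x,y],.056)*1000)
# board edges (S channel)
s=cv2.cvtColor(a,cv2.COLOR_BGR2HSV)[:,:,1].astype(float); E=[]
for r in range(127,143):
    c=cross(-s[r,165:190],-70); c is not None and E.append((165+c,r))
w=ray('top',np.array(E),.032)[:,:2]*1000; print('edge',np.median(w,0),np.round(w[:,1],1));
```

```text
R 56 [9.9800014e-01 6.3211709e-02 5.1166348e+02 6.3359814e+01] 3.62418
L 40 [9.9718040e-01 7.5041577e-02 5.0922687e+02 2.6596014e+02] 4.303611
F 28 [ 6.2803946e-02 -9.9802589e-01  4.3427643e+02  1.3135115e+02] -86.39922
........................
........................
........................
........................
........................
........................
..........###...........
........######..........
.........#####..........
......#...######........
......##..#######.......
......###########.......
......###########.......
......###########.......
......########..........
.........#####..........
.........#####..........
........................
........................
........................
........................
[ 6  6 11 11 81] nut [[458.90229556 162.50079481  56.        ]]
edge [578.05523026 145.45159927] [146.6 146.5 146.2 146.3 146.  145.8 145.9 145.6 145.3 145.1 144.9 144.3
 144.6 144.4 143.8 143.7]
```

Emit:
step_arm(rows=[[[0,0,0,-0.12,74],[0,0,0,-0.12,74],[0,0,0,-0.12,74],[0,0,0,-0.12,74],[0,0,0,-0.12,74],[0,0,0,-0.12,74],[0,0,0,-0.12,74],[0,0,0,-0.12,74],[0,0,0,-0.12,74],[0,0,0,-0.12,74],[0,0,0,-0.12,74],[0,0,0,-0.12,74],[0,0,0,-0.12,74],[0,0,0,-0.12,74],[0,0,0,-0.053,74]]], grip_force=40)

```text
clock: 1.35
ee_pos: [0.2352, -0.5242, 0.2307]
eef_rot: [0.471, 0.882, 0.0, -0.0]
force: [-0.5, -0.1, -0.3]
width: 0.866
gripper_force: 0.0
```

Emit:
step_arm(rows=[[[17.3,29.4,0,0,74],[17.3,29.4,0,0,74],[17.3,29.4,0,0,74],[17.3,29.4,0,0,74],[17.3,29.4,0,0,74],[17.3,29.4,0,0,74],[17.3,29.4,0,0,74],[17.3,29.4,0,0,74],[17.3,29.4,10,0,74],[17.3,29.4,20,0,74],[17.3,29.4,20,0,74],[17.3,29.4,20,0,74],[17.3,29.4,20,0,74],[17.3,29.4,20,0,74],[0,0,10,0,74],[0,0,0,0,74],[0,0,0,0,74]]])

```text
clock: 2.77
ee_pos: [0.4445, -0.0951, 0.1107]
eef_rot: [0.473, 0.881, -0.0, -0.001]
force: [-0.1, 0.3, -0.8]
width: 0.867
gripper_force: 0.0
```

Run:
```python
from m import *
s=read_state(); print(s['ee_pos'],s['eef_rot'],s['qpos'])
a=capture('top');b=capture('side'); cv2.imwrite('pics/t2.png',a);cv2.imwrite('pics/s2.png',b)
p=proj('top',[.442,-.094,.016])[0]; q=proj('side',[.442,-.094,.016])[0]; print(p,q)
def crop(i,c,r=50):
    c=c.astype(int); return cv2.resize(i[max(0,c[1]-r):c[1]+r,c[0]-r:c[0]+r],(400,400),interpolation=cv2.INTER_CUBIC)
cv2.imwrite('pics/c2.png',np.hstack([crop(a,p),crop(b,q)]))
```

```text
[ 0.44450865 -0.09513198  0.11069054] [ 4.72976576e-01  8.81074139e-01 -4.03385652e-04 -1.16513370e-03] [-3.03512884e-01  2.80111645e-01  1.91314903e+00 -4.35240153e-04
  9.50772424e-01 -8.88722919e-01]
[251.68902351 181.65928352] [258.5225622  203.18469012]
```

View pics/c2.png

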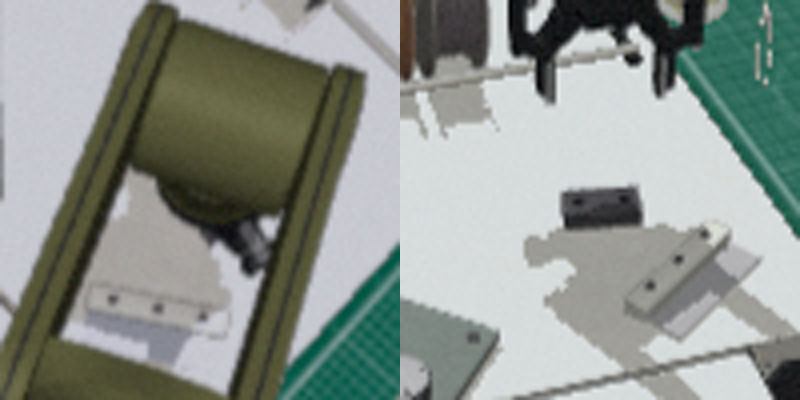

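The side crop shows the fingers at (547,95) and (662,90), straddling the bar at (600,205). The squeegee at (690,280) is clear of them. Descending.

Emit:
step_arm(rows=[[[1.9,-1.2,30,0,74],[0,0,30,0,74],[0,0,20,0,74],[0,0,10,0,74],[0,0,10,0,74],[0,0,5,0,74],[0,0,5,0,74],[0,0,3,0,74],[0,0,0,0,74],[0,0,0,0,74],[0,0,0,0,74]]])

```text
clock: 3.78
ee_pos: [0.4436, -0.0949, -0.0012]
eef_rot: [0.474, 0.881, 0.0, 0.001]
force: [0.1, -0.4, -0.6]
width: 0.869
gripper_force: 0.0
```

Emit:
step_arm(rows=[[[0,0,0,0,64],[0,0,0,0,60],[0,0,0,0,55],[0,0,0,0,50],[0,0,0,0,50],[0,0,0,0,50],[0,0,0,0,50]]], grip_force=50)

```text
clock: 4.37
ee_pos: [0.4439, -0.0947, -0.0008]
eef_rot: [0.473, 0.881, 0.0, 0.001]
force: [-0.3, 1.6, 7.6]
width: 0.688
gripper_force: 52.9
```

Run:
```python
from m import *
s=read_state(); print(s)
b=capture('side'); cv2.imwrite('pics/s3.png',b)
q=proj('side',[.442,-.094,.016])[0].astype(int)
cv2.imwrite('pics/c3.png',cv2.resize(b[q[1]-50:q[1]+35,q[0]-50:q[0]+50],None,fx=6,fy=6,interpolation=cv2.INTER_CUBIC))
```

```text
{'clock': 4.3667, 'qpos': array([-3.03348663e-01,  4.65754911e-01,  2.03654003e+00,  1.48909781e-04,
        6.37494196e-01, -8.87892411e-01]), 'dq': array([ 0.00078718, -0.00189652,  0.00023723,  0.00033355, -0.00156299,
       -0.00012731]), 'joint_efforts': array([ -0.35309253, -38.03612709,  -9.95925307,  -0.10900262,
        -0.18777848,   0.04300378]), 'ee_pos': array([ 0.44391434, -0.09469581, -0.00084272]), 'eef_rot': array([4.73434486e-01, 8.80828572e-01, 2.13679527e-04, 8.77197009e-04]), 'force': array([-0.27516408,  1.60594901,  7.574469  ]), 'wrist_torque': array([0.10598726, 0.04341682, 0.01089887]), 'gripper_force': 52.91876256465912, 'width': 0.6879978534571918}
```

View pics/c3.png

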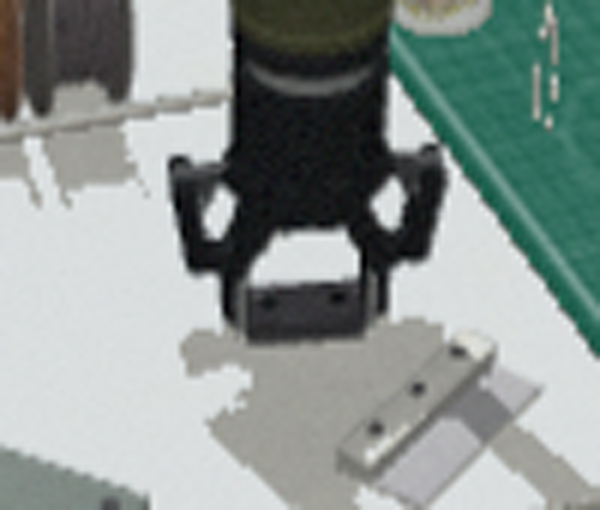

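The bar is held by its ends at crop (305,310), clear of the squeegee. I'll lift it, carry it over and turn it.

Emit:
step_arm(rows=[[[0,0,-10,0,50],[0,0,-20,0,50],[0,0,-30,0,50],[0,0,-30,0,50],[10.6,23.1,0,0,50],[10.6,23.1,0,0,50],[10.6,23.1,0,0,50],[10.6,23.1,0,0,50],[10.6,23.1,0,0,50],[10.6,23.1,0,0,50],[10.6,23.1,0,0,50],[10.6,23.1,0,0,50],[10.6,23.1,0,0,50],[10.2,23.4,0,0,50],[0,0,0,0.105,50],[0,0,0,0.105,50],[0,0,0,0.105,50],[0,0,0,0.105,50],[0,0,0,0.102,50],[0,0,0,0,50]]])

```text
clock: 6.08
ee_pos: [0.577, 0.121, 0.0877]
eef_rot: [0.686, 0.728, -0.001, -0.001]
force: [1.1, 0.5, -2.8]
width: 0.686
gripper_force: 56.1
```

Run:
```python
from m import *
s=read_state(); p=s['ee_pos']; r=s['eef_rot']; print(p,2*np.degrees(np.arctan2(r[1],r[0])),s['qpos'],s['force'],s['width']*85.4)
b=capture('side'); cv2.imwrite('pics/s4.png',b); a=capture('top'); cv2.imwrite('pics/t4.png',a)
q=proj('side',[.578,.13,.03])[0].astype(int);q2=proj('top',[.55,.13,.03])[0].astype(int)
f=lambda i,q:cv2.resize(i[q[1]-50:q[1]+50,q[0]-50:q[0]+50],(400,400),interpolation=cv2.INTER_CUBIC)
cv2.imwrite('pics/c4.png',np.hstack([f(b,q),f(a,q2)]))
```

```text
[0.57698614 0.12101529 0.0876599 ] 93.43294360797462 [ 1.35127726e-01  4.66236999e-01  1.65452626e+00 -5.56702945e-05
  1.02267547e+00  7.52406097e-02] [ 1.0648214   0.46503306 -2.83466034] 58.552616789069454
```

View pics/c4.png

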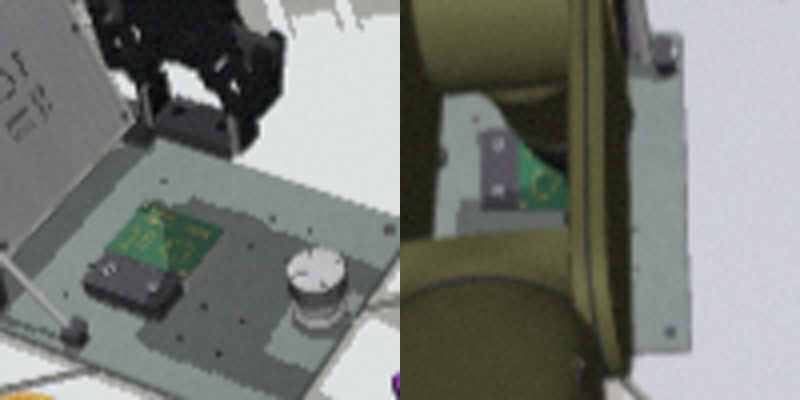

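The bar hangs parallel to and just outside the bare edge, at about (190,125) in the side crop. The board is at (165,240). Lowering it.

Emit:
step_arm(rows=[[[0,0,20,-0.003,50],[0,0,20,0,50],[0,0,15,0,50],[0,0,8,0,50],[0,0,4,0,50],[0,0,2,0,50],[0,0,0,0,50],[0,0,0,0,50]]])

```text
clock: 6.85
ee_pos: [0.5787, 0.121, 0.02]
eef_rot: [0.684, 0.73, 0.001, 0.0]
force: [-0.1, -0.1, -2.6]
width: 0.69
gripper_force: 56.0
```

Emit:
step_arm(rows=[[[0,0,1,0,50],[0,0,1,0,50],[0,0,0,0,50],[0,0,0,0,50]]])

```text
clock: 7.18
ee_pos: [0.578, 0.121, 0.0176]
eef_rot: [0.684, 0.73, 0.0, 0.0]
force: [-0.3, 0.1, -2.8]
width: 0.685
gripper_force: 56.0
```

Emit:
step_arm(rows=[[[0,0,1,0,50],[0,0,1,0,50],[0,0,0,0,50],[0,0,0,0,50]]])

```text
clock: 7.52
ee_pos: [0.5781, 0.1209, 0.0153]
eef_rot: [0.684, 0.73, 0.0, 0.0]
force: [0.2, -0.6, -2.7]
width: 0.689
gripper_force: 56.1
```

Emit:
step_arm(rows=[[[0,0,0.5,0,50],[0,0,0.5,0,50],[0,0,0,0,50],[0,0,0,0,50]]])

```text
clock: 7.85
ee_pos: [0.5781, 0.121, 0.0152]
eef_rot: [0.684, 0.73, 0.0, 0.0]
force: [-1.3, -0.8, 5.7]
width: 0.686
gripper_force: 56.9
```

Contact with the plate. Now I'll slide it toward the board.

Emit:
step_arm(rows=[[[0,0,-0.3,0,50],[1,0,0,0,50],[1,0,0,0,50],[1,0,0,0,50],[1,0,0,0,50],[1,0,0,0,50],[0,0,0,0,50],[0,0,0,0,50]]])

```text
clock: 8.52
ee_pos: [0.5784, 0.1251, 0.0152]
eef_rot: [0.684, 0.73, 0.0, 0.001]
force: [-0.1, -4.5, 5.3]
width: 0.684
gripper_force: 57.0
```

Emit:
step_arm(rows=[[[1,0,0,0,50],[0,0,0,0,50],[0,0,0,0,50]]])

```text
clock: 8.77
ee_pos: [0.5785, 0.1261, 0.0152]
eef_rot: [0.684, 0.73, 0.0, 0.001]
force: [-0.2, -3.9, 5.0]
width: 0.688
gripper_force: 57.0
```

Emit:
step_arm(rows=[[[1,0,0,0,50],[0,0,0,0,50],[0,0,0,0,50]]])

```text
clock: 9.02
ee_pos: [0.5785, 0.1272, 0.0152]
eef_rot: [0.684, 0.73, 0.0, 0.001]
force: [0.4, -4.3, 4.4]
width: 0.693
gripper_force: 57.0
```

Emit:
step_arm(rows=[[[1,0,0,0,50],[0,0,0,0,50],[0,0,0,0,50]]])

```text
clock: 9.27
ee_pos: [0.5784, 0.1282, 0.0152]
eef_rot: [0.684, 0.73, 0.0, 0.001]
force: [0.2, -3.6, 4.8]
width: 0.685
gripper_force: 57.0
```

Emit:
step_arm(rows=[[[1,0,0,0,50],[0,0,0,0,50],[0,0,0,0,50]]])

```text
clock: 9.52
ee_pos: [0.5784, 0.1292, 0.0152]
eef_rot: [0.684, 0.73, 0.0, 0.001]
force: [-0.9, -3.5, 5.0]
width: 0.684
gripper_force: 57.0
```

Emit:
step_arm(rows=[[[1,0,0,0,50],[0,0,0,0,50],[0,0,0,0,50]]])

```text
clock: 9.77
ee_pos: [0.5784, 0.1303, 0.0153]
eef_rot: [0.684, 0.73, 0.0, 0.001]
force: [0.7, -5.1, 4.9]
width: 0.681
gripper_force: 57.0
```

Emit:
step_arm(rows=[[[1,0,0,0,50],[0,0,0,0,50],[0,0,0,0,50]]])

```text
clock: 10.02
ee_pos: [0.5783, 0.1308, 0.0152]
eef_rot: [0.684, 0.73, 0.0, 0.001]
force: [-0.3, -5.8, 4.8]
width: 0.684
gripper_force: 57.0
```

Emit:
step_arm(rows=[[[1,0,0,0,50],[0,0,0,0,50],[0,0,0,0,50]]])

```text
clock: 10.27
ee_pos: [0.5783, 0.1308, 0.0153]
eef_rot: [0.684, 0.73, -0.0, 0.002]
force: [1.8, -8.9, 4.5]
width: 0.685
gripper_force: 57.0
```

Contact with the board at y=0.1308. A bit more press, then release.

Emit:
step_arm(rows=[[[1,0,0,0,50],[1,0,0,0,50],[0,0,0,0,50],[0,0,0,0,50]]])

```text
clock: 10.6
ee_pos: [0.5783, 0.1308, 0.0153]
eef_rot: [0.683, 0.73, -0.001, 0.003]
force: [1.2, -15.5, 5.7]
width: 0.688
gripper_force: 57.0
```

Emit:
step_arm(rows=[[[0,0,0,0,62],[0,0,0,0,66],[0,0,0,0,70],[0,0,0,0,74],[0,0,0,0,74],[0,0,0,0,74],[0,0,0,0,74],[0,0,0,0,74]]], grip_force=20)

```text
clock: 11.27
ee_pos: [0.5744, 0.1323, 0.0131]
eef_rot: [0.684, 0.73, -0.003, -0.001]
force: [-1.8, -9.2, -2.7]
width: 0.865
gripper_force: 4.3
```

Emit:
step_arm(rows=[[[0,0,-5,0,74],[0,0,-10,0,74],[0,0,-20,0,74],[0,0,-30,0,74],[0,0,-30,0,74]]])

```text
clock: 11.68
ee_pos: [0.5764, 0.1352, 0.1097]
eef_rot: [0.684, 0.73, -0.001, -0.001]
force: [0.5, -0.5, -0.5]
width: 0.864
gripper_force: 0.0
```

Emit:
step_arm(rows=[[[5.6,-19.6,0,0,74],[5.6,-19.6,0,0,74],[5.6,-19.6,0,0,74],[5.6,-19.6,0,0,74],[5.6,-19.6,0,0,74],[5.6,-19.6,0,0,74]]])

```text
clock: 12.18
ee_pos: [0.4569, 0.1615, 0.1099]
eef_rot: [0.684, 0.73, 0.001, 0.0]
force: [0.0, 0.1, -0.1]
width: 0.866
gripper_force: 0.0
```

Run:
```python
from m import *
s=read_state(); print(s['ee_pos'],s['qpos'])
b=capture('side'); cv2.imwrite('pics/s5.png',b); a=capture('top'); cv2.imwrite('pics/t5.png',a)
q=proj('side',[.56,.13,.03])[0].astype(int);q2=proj('top',[.56,.13,.03])[0].astype(int)
f=lambda i,q:cv2.resize(i[q[1]-35:q[1]+35,q[0]-35:q[0]+35],(400,400),interpolation=cv2.INTER_CUBIC)
cv2.imwrite('pics/c5.png',np.hstack([f(b,q),f(a,q2)])); print(q,q2)
```

```text
[0.45690725 0.16148859 0.1099301 ] [2.51975519e-01 3.15291636e-01 1.85672833e+00 8.96096944e-04
 9.68258924e-01 1.86689872e-01]
[184 233] [179 140]
```

View pics/c5.png

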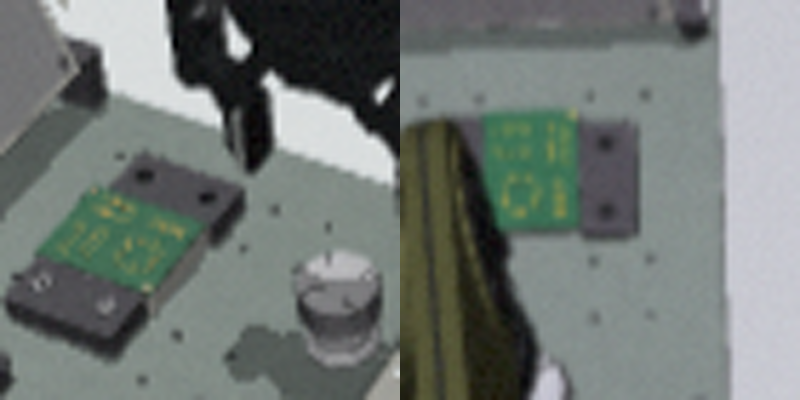

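The bar lies flush at (608,180) in the top crop, beside the board (530,170). It sits a few mm toward the front. I'll measure it.

Run:
```python
from m import *
a=cv2.imread('pics/t5.png'); hsv=cv2.cvtColor(a,cv2.COLOR_BGR2HSV); g=cv2.cvtColor(a,cv2.COLOR_BGR2GRAY)
x,y,w,h=174,120,14,32
G=cv2.inRange(hsv,(40,110,40),(90,255,255))
m=((g<112)&(G==0)).astype(np.uint8)[y:y+h,x:x+w]
for r in m: print(''.join('.#'[k] for k in r))
(r,A)=rect(m,(x,y),.032); print(r,A)
print([f'{v}' for v in hsv[138,170:192,1]],[f'{v}' for v in g[138,170:192]])
```

```text
..............
............##
..............
..............
..............
.#............
##########....
############..
############..
############..
############..
############..
############..
############..
############..
.###########..
############..
.###########..
.###########..
.###########..
.###########..
.###########..
############..
.###########..
############..
############..
..#########...
..............
..............
..............
...#.........#
..............
((575.490478515625, 130.24136352539062), (65.0516357421875, 33.51215362548828), 2.2210235595703125) 210.5
['104', '88', '84', '107', '113', '58', '21', '23', '21', '20', '20', '23', '29', '30', '20', '13', '18', '18', '14', '16', '16', '17'] ['97', '111', '110', '99', '94', '73', '80', '83', '82', '84', '84', '81', '81', '79', '83', '79', '136', '141', '140', '139', '139', '143']
```

Run:
```python
from m import *
a=cv2.imread('pics/t5.png'); s=cv2.cvtColor(a,cv2.COLOR_BGR2HSV)[:,:,1].astype(float); g=cv2.cvtColor(a,cv2.COLOR_BGR2GRAY).astype(float)
def cross(v,th):
    i=np.where((v[:-1]<th)&(v[1:]>=th))[0]; return i[0]+(th-v[i[0]])/(v[i[0]+1]-v[i[0]])
R=[(178+cross(g[r,178:192],110),r) for r in range(129,144)]; E=[(172+cross(-s[r,172:182],-62),r) for r in range(128,142)]
T=[(c,134-cross(g[134:118:-1,c],110)) for c in range(178,184)]; B=[(c,138+cross(g[138:154,c],110)) for c in range(178,184)]
u=np.array([np.cos(.063),np.sin(.063)]); v=np.array([-u[1],u[0]])
for n,e in zip('RETB',(R,E,T,B)):
    w=ray('top',np.array(e),.032)[:,:2]*1000; l=cv2.fitLine(w.astype(np.float32),cv2.DIST_HUBER,0,.01,.01).ravel()
    print(n,np.median(w@u),np.median(w@v),np.degrees(np.arctan2(l[1],l[0])))
print('board centre', np.array([575.2,168.7])@u)
```

```text
R 580.3549045610632 75.4779366671716 3.0856466
E 586.0563060412758 108.29008460267687 3.9158843
T 612.6087294874608 89.97912390036446 -84.79918
B 547.5259609271727 91.50333546545156 -86.49566
board centre 584.6799640029382
```

Bar is about 4.6 mm off centre, under 1° off parallel, and flush by contact. Now the nut axis from the side view, and start turning the wrist back.

Run:
```python
from m import *
for P in([.4554,.1612,.056],[.4589,.1625,.056]): print(proj('side',P),proj('top',P))
print(ray('side',[[208.5,245.6]],.0565))
b=cv2.imread('pics/s0.png') if 0 else cv2.imread('pics/side0.png')
x,y,w,h=196,236,26,28; g=cv2.cvtColor(b,cv2.COLOR_BGR2GRAY)[y:y+h,x:x+w]; m=(g>150).astype(np.uint8)
for r in g[::1]: print(' '.join('%3d'%k for k in r))
```

```text
[[209.41276125 247.30283595]] [[166.3148312 173.4931449]]
[[208.00909966 247.15740836]] [[165.92616129 172.30941763]]
[[0.4604531  0.15764675 0.0565    ]]
114 118 116 116 116 117 119 118 116 115 108 117 115 115 116 118 117 115 115 115 118 117 113 114 112 111
117 116 116 118 115 117 119 119 118 115  74 117 118 117 115 118 115 117 116 113 116 114 113 113 114 114
115 115 116 115 118 117 115 114 117 112  92 117 115 117 115 117 118 116 116 114 113 114 114 115 111 116
116 117 115 116 116 114 114 113 114 117 117 113 118 115 118 119 115 115 115 112 116 115 113 112 114 114
119 114 114 116 118 116 117 117 115 118 117 116 112 115 118 117 116 116 112 116 117 113 115 112 114 115
120 118 116 116 115 118 115 117 116 117 114 122 125 122 118 119 116 115 116 114 109 114 110 112 114 114
116 116 118 117 117 116 115 116 122 126 104 144 152 146 142 131 126 115 116 112 116 115 112 111 111 115
118 119 117 113 117 111 118 130 144 156 108 160 160 158 156 155 148 133 113 113 115 112 113 112 115 113
118 116 118 115 105  95 135 160 157 158 140 161 159 161 158 157 159 145 114 115 119 113 116 114 110 115
115 118 1
[... 1266 characters left out ...]
 105  77  80  76  79  78  92  88  99  76  87 100  90 107 110  80  70 104 120
119 115 113 115 117 114  89 112  96  86  94  97  97  95  89  83  85 118 101  69  80  93  69 116 154 194
116 118 115 116 114 113  79 115 110 107  95 100  99  98  89 101 116 103  83  74  80  93 107 137 146 190
115 118 117 114 117 111  74  77 108 114 125 130 130 132 125 113 103  88  70  82  83 122 148 140 161 192
119 118 117 115 114 111  88  73  73  93 121 115 120 114 117  98  66  68  74  67  70 125 141 160 193 194
115 117 115 115 113 116 111  85  72  68  76  81  74  74  79  74  72  75  73  70 102 140 161 189 192 192
113 113 113 113 115 114 114 114  88  85  76  77  75  73  79  73  72  77  67  88 140 144 193 192 191 193
```

Emit:
step_arm(rows=[[[0,0,0,-0.12,74],[0,0,0,-0.12,74],[0,0,0,-0.12,74],[0,0,0,-0.12,74],[0,0,0,-0.12,74],[0,0,0,-0.12,74],[0,0,0,-0.12,74],[0,0,0,-0.12,74],[0,0,0,-0.12,74],[0,0,0,-0.12,74],[0,0,0,-0.12,74],[0,0,0,-0.12,74],[0,0,0,-0.12,74],[0,0,0,-0.12,74],[0,0,0,-0.12,74],[0,0,0,-0.12,74],[0,0,0,-0.12,74],[0,0,0,-0.12,74],[0,0,0,-0.12,74],[0,0,0,-0.12,74]]])

```text
clock: 13.95
ee_pos: [0.4593, 0.1612, 0.1099]
eef_rot: [-0.435, 0.9, -0.0, 0.001]
force: [-0.4, 0.3, -0.3]
width: 0.868
gripper_force: 0.0
```

The nut's top ellipse is centred at about (207.8,247) in the side view, which puts the axis at (0.459,0.162). The TCP is already within 1 mm of that. Descend and grip.

Emit:
step_arm(rows=[[[0,0,20,-0.1,70],[0,0,20,-0.1,70],[0,0,20,0,70],[0,0,12,0,70],[0,0,8,0,70],[0,0,5,0,70],[0,0,0,0,70],[0,0,0,0,70]]])

```text
clock: 14.62
ee_pos: [0.4583, 0.161, 0.0248]
eef_rot: [-0.52, 0.854, -0.0, 0.0]
force: [0.3, 0.4, 0.2]
width: 0.819
gripper_force: 0.0
```

Emit:
step_arm(rows=[[[0,0,0,0,55],[0,0,0,0,45],[0,0,0,0,38],[0,0,0,0,30],[0,0,0,0,30],[0,0,0,0,30],[0,0,0,0,30],[0,0,0,0,30]]], grip_force=40)

```text
clock: 15.28
ee_pos: [0.4612, 0.1607, 0.0263]
eef_rot: [-0.521, 0.854, -0.002, 0.003]
force: [4.0, -4.1, 3.7]
width: 0.429
gripper_force: 39.6
```

Run:
```python
from m import *
s=read_state(); print(s['ee_pos'],s['qpos'],s['force'],s['wrist_torque'],s['width']*85.4,s['gripper_force'])
b=capture('side'); cv2.imwrite('pics/s6.png',b)
q=proj('side',[.5,.15,.05])[0].astype(int)
cv2.imwrite('pics/c6.png',cv2.resize(b[q[1]-50:q[1]+50,q[0]-50:q[0]+50],(600,600),interpolation=cv2.INTER_CUBIC))
```

```text
[0.46123393 0.16071123 0.02625368] [ 2.49959807e-01  4.44809852e-01  1.94234637e+00 -2.28530611e-03
  7.47101101e-01 -2.41410524e+00] [ 4.0057782  -4.14107107  3.6690516 ] [-0.59311179 -0.66339047  0.00549639] 36.6703157093975 39.57518219947815
```

View pics/c6.png

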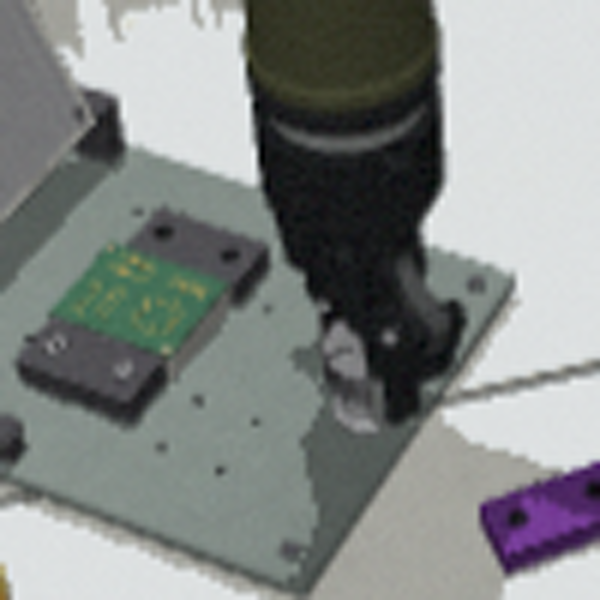

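The nut at crop (345,370) is gripped across. I'll trim the 2.5 mm offset, then turn clockwise.

Emit:
step_arm(rows=[[[0,-1.3,0,0,30],[0,-1.2,0,0,30],[0,0,0,0,30],[0,0,0,0,30]]])

```text
clock: 15.67
ee_pos: [0.4613, 0.1606, 0.0262]
eef_rot: [-0.52, 0.854, -0.0, 0.002]
force: [-0.9, 2.5, 8.4]
width: 0.431
gripper_force: 39.9
```

Emit:
step_arm(rows=[[[0,0,0.06,0.1,30],[0,0,0.06,0.1,30],[0,0,0.06,0.1,30],[0,0,0.06,0.1,30],[0,0,0.06,0.1,30],[0,0,0,0,30],[0,0,0,0,30]]])

```text
clock: 16.25
ee_pos: [0.4611, 0.1607, 0.0259]
eef_rot: [-0.292, 0.956, 0.0, 0.002]
force: [-0.5, 2.9, 8.4]
width: 0.429
gripper_force: 39.9
```

```bash
cat > st.py <<'E'
from m import *
s=read_state(); r=s['eef_rot']; print(s['clock'],np.round(s['ee_pos']*1000,1),'yaw',2*np.arctan2(r[1],r[0]),'q6',s['qpos'][5],s['force'].round(1),'T',s['wrist_torque'].round(3),s['joint_efforts'][5],s['width']*85.4,s['gripper_force'])
E
python3 st.py
```

```text
16.25 [461.1 160.7  25.9] yaw 3.734906315230972 q6 -1.917213278202168 [-0.5  2.9  8.4] T [ 0.239  0.048 -0.031] 0.044134376803413033 36.60304810248807 39.8681366443634
```

Emit:
step_arm(rows=[[[0,0,0.07,0.1,30],[0,0,0.07,0.1,30],[0,0,0.07,0.1,30],[0,0,0.07,0.1,30],[0,0,0.07,0.1,30],[0,0,0.07,0.1,30],[0,0,0.07,0.1,30],[0,0,0.07,0.1,30],[0,0,0.07,0.1,30],[0,0,0.07,0.1,30],[0,0,0.07,0.1,30],[0,0,0.07,0.1,30],[0,0,0.07,0.1,30],[0,0,0.07,0.1,30],[0,0,0.07,0.1,30],[0,0,0,0,30]]])

```text
clock: 17.58
ee_pos: [0.4611, 0.1614, 0.0249]
eef_rot: [0.44, 0.898, 0.002, 0.001]
force: [-0.9, 6.1, 8.5]
width: 0.433
gripper_force: 39.9
```

```bash
python3 st.py
```

```text
17.5833 [461.1 161.4  24.9] yaw 2.2306089225045493 q6 -0.4133645801453293 [-0.9  6.1  8.5] T [ 0.659  0.305 -0.098] 0.8473508432507515 37.00365038217577 39.91179585456848
```

Emit:
step_arm(rows=[[[0,0,0.07,0.1,30],[0,0,0.07,0.1,30],[0,0,0.07,0.1,30],[0,0,0.07,0.1,30],[0,0,0.07,0.1,30],[0,0,0,0,30]]])

```text
clock: 18.08
ee_pos: [0.4613, 0.1615, 0.0246]
eef_rot: [0.648, 0.761, 0.002, 0.0]
force: [-0.6, 5.8, 8.7]
width: 0.432
gripper_force: 39.9
```

```bash
python3 st.py
```

```text
18.0833 [461.3 161.5  24.6] yaw 1.7304920047380932 q6 0.08663698676255378 [-0.6  5.8  8.7] T [ 0.828  0.283 -0.062] 0.8458775281906128 36.852575399997875 39.88534927368164
```

Emit:
step_arm(rows=[[[0,0,0.07,0.1,30],[0,0,0.07,0.1,30],[0,0,0.07,0.1,30],[0,0,0.07,0.1,30],[0,0,0,0,30]]])

```text
clock: 18.5
ee_pos: [0.4616, 0.1616, 0.0243]
eef_rot: [0.787, 0.617, 0.003, -0.0]
force: [-0.3, 6.4, 8.4]
width: 0.435
gripper_force: 39.9
```

```bash
python3 st.py
```

```text
18.5 [461.6 161.6  24.3] yaw 1.3304076804667206 q6 0.48662424062508786 [-0.3  6.4  8.4] T [ 0.903  0.215 -0.051] 0.8445249125361443 37.140891578731825 39.86853539943695
```

Emit:
step_arm(rows=[[[0,0,0.07,0.1,30],[0,0,0.07,0.1,30],[0,0,0.07,0.1,30],[0,0,0.07,0.1,30],[0,0,0,0,30]]])

```text
clock: 18.92
ee_pos: [0.4618, 0.1615, 0.0241]
eef_rot: [0.894, 0.449, 0.003, -0.0]
force: [0.9, 5.5, 8.7]
width: 0.428
gripper_force: 39.9
```

```bash
python3 st.py
```

```text
18.9167 [461.8 161.5  24.1] yaw 0.9304442854049083 q6 0.8866500014077544 [0.9 5.5 8.7] T [ 0.911  0.12  -0.069] 0.8434063754975796 36.59133462074509 39.862353801727295
```

Emit:
step_arm(rows=[[[0,0,0.07,0.1,30],[0,0,0.07,0.1,30],[0,0,0.07,0.1,30],[0,0,0,0,30]]])

```text
clock: 19.25
ee_pos: [0.4619, 0.1614, 0.0239]
eef_rot: [0.951, 0.31, 0.003, -0.001]
force: [0.7, 5.1, 8.0]
width: 0.433
gripper_force: 39.9
```

```bash
python3 st.py
```

```text
19.25 [461.9 161.4  23.9] yaw 0.6304784337864041 q6 1.186630198527178 [0.7 5.1 8. ] T [ 0.815  0.051 -0.046] 0.8426483161747456 36.94017338557772 39.86265420913696
```

Emit:
step_arm(rows=[[[0,0,0.07,0.1,30],[0,0,0.07,0.1,30],[0,0,0.07,0.1,30],[0,0,0,0,30]]])

```text
clock: 19.58
ee_pos: [0.462, 0.1613, 0.0237]
eef_rot: [0.986, 0.165, 0.003, -0.001]
force: [0.6, 4.0, 8.3]
width: 0.435
gripper_force: 39.9
```

```bash
python3 st.py
```

```text
19.5833 [462.  161.3  23.7] yaw 0.3306788704776163 q6 1.4866253633730917 [0.6 4.  8.3] T [0.766 0.088 0.012] 0.8425314165651798 37.14551434226391 39.8692524433136
```

Emit:
step_arm(rows=[[[0,0,0.07,0.1,30],[0,0,0.07,0.1,30],[0,0,0,0,30]]])

```text
clock: 19.83
ee_pos: [0.4607, 0.161, 0.0236]
eef_rot: [0.998, 0.066, 0.002, -0.001]
force: [-2.1, 3.8, 11.0]
width: 0.433
gripper_force: 40.2
```

```bash
python3 st.py
```

```text
19.8333 [460.7 161.   23.6] yaw 0.13298991161495502 q6 1.6850993475077956 [-2.1  3.8 11. ] T [0.702 0.33  0.506] 1.3715322688221931 36.98300187422433 40.15733063220978
```

Torque jumps to 0.5 N m, so it's at the stop. A little more confirms it.

Emit:
step_arm(rows=[[[0,0,0,0.08,30],[0,0,0,0,30],[0,0,0,0,30]]])

```text
clock: 20.08
ee_pos: [0.46, 0.161, 0.0234]
eef_rot: [1.0, 0.028, 0.001, -0.001]
force: [-1.8, 4.5, 12.9]
width: 0.433
gripper_force: 40.3
```

```bash
python3 st.py
python3 - <<'E'
from m import *
b=capture('side'); cv2.imwrite('pics/s7.png',b)
E
```

```text
20.0833 [460.  161.   23.4] yaw 0.056392076676452754 q6 1.7616023270010575 [-1.8  4.5 12.9] T [0.793 0.442 0.461] 0.4954604431986809 36.9942813791473 40.25707304477692
```

Torque has saturated, so the fingers are slipping and the nut is bottomed out. Backing off anticlockwise, watching the torque to find the free play.

Emit:
step_arm(rows=[[[0,0,-0.3,-0.05,30],[0,0,0,0,30]]])

```text
clock: 20.3
ee_pos: [0.46, 0.1609, 0.0235]
eef_rot: [0.999, 0.054, 0.001, -0.001]
force: [-2.1, 4.4, 8.8]
width: 0.428
gripper_force: 40.0
```

```bash
python3 st.py
```

```text
20.3 [460.  160.9  23.5] yaw 0.10709265408099522 q6 1.7103290614733166 [-2.1  4.4  8.8] T [0.724 0.349 0.031] -0.34178121015429497 36.52105743337048 40.02637803554535
```

Emit:
step_arm(rows=[[[0,0,-0.03,-0.05,30],[0,0,0,0,30]]])

```text
clock: 20.47
ee_pos: [0.4601, 0.1609, 0.0235]
eef_rot: [0.997, 0.078, 0.001, -0.001]
force: [-1.8, 4.1, 8.5]
width: 0.435
gripper_force: 40.0
```

```bash
python3 st.py
```

```text
20.4667 [460.1 160.9  23.5] yaw 0.15697177393330936 q6 1.6603666991561428 [-1.8  4.1  8.5] T [0.66  0.318 0.01 ] -0.33984887413680553 37.10662415213546 40.049105286598206
```

Emit:
step_arm(rows=[[[0,0,-0.03,-0.05,30],[0,0,0,0,30]]])

```text
clock: 20.63
ee_pos: [0.4601, 0.1608, 0.0236]
eef_rot: [0.995, 0.103, 0.001, -0.001]
force: [-2.0, 3.5, 9.8]
width: 0.432
gripper_force: 40.1
```

```bash
python3 st.py
```

```text
20.6333 [460.1 160.8  23.6] yaw 0.20699791139003337 q6 1.6103764622217631 [-2.   3.5  9.8] T [0.623 0.345 0.057] -0.3402211982756853 36.896553185327576 40.0520396232605
```

Emit:
step_arm(rows=[[[0,0,-0.07,-0.1,30],[0,0,-0.07,-0.1,30],[0,0,-0.07,-0.1,30],[0,0,-0.07,-0.1,30],[0,0,-0.07,-0.1,30],[0,0,-0.07,-0.1,30],[0,0,-0.07,-0.1,30],[0,0,-0.07,-0.1,30],[0,0,-0.07,-0.1,30],[0,0,-0.07,-0.1,30],[0,0,-0.07,-0.1,30],[0,0,-0.07,-0.1,30],[0,0,-0.07,-0.1,30],[0,0,-0.07,-0.1,30],[0,0,0,-0.06,30],[0,0,0,0,30],[0,0,0,0,30],[0,0,0,0,30]]])

```text
clock: 22.13
ee_pos: [0.4615, 0.1597, 0.0245]
eef_rot: [0.673, 0.74, 0.001, 0.001]
force: [2.6, -1.8, 7.6]
width: 0.432
gripper_force: 39.8
```

```bash
python3 st.py
python3 - <<'E'
from m import *
s=[];
b=capture('side'); cv2.imwrite('pics/s8.png',b); a=cv2.imread('pics/s7.png')
q=proj('side',[.5,.15,.05])[0].astype(int)
f=lambda i:cv2.resize(i[q[1]-40:q[1]+30,q[0]-40:q[0]+30],(400,400),interpolation=cv2.INTER_CUBIC)
cv2.imwrite('pics/c8.png',np.hstack([f(a),f(b)]))
E
```

```text
22.1333 [461.5 159.7  24.5] yaw 1.6663493297824385 q6 0.15220007321844656 [ 2.6 -1.8  7.6] T [-0.384 -0.033  0.102] 0.04863207112066448 36.87162226497215 39.833402037620544
```

View pics/c8.png

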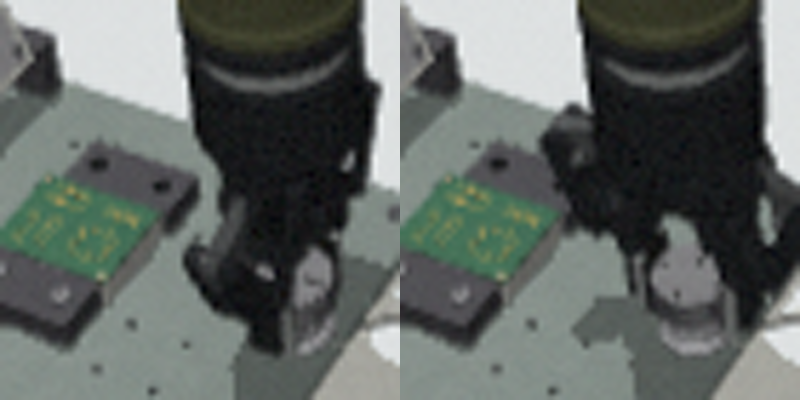

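The nut is held at the quarter-turn. It rose 1.0 mm, matching 1.57 rad of wrist turn, and the bar still lies flush beside the board at the upper left of both crops. Handing in.

```bash
python3 -c "
from workcell import job; print(job.sign_off())"
```

```text
the job is handed in; nothing more can be done
None
```

I've handed the job in: the support bar is released flat and flush along the board's bare edge, about 5 mm off centre, and the nut was bottomed out, backed off a quarter turn by wrist angle and is still gripped at 40 N; no verdict came back.

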